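Pry the sprung retaining ring off a wheel axle

TASK

A trolley wheel's stub axle is clamped upright in the bench vise, and a sprung retaining ring in the groove near the axle's end keeps the wheel on. Take the hooked pick off the rubber mat and pry the ring out of its groove with it; the ring's closed end is where a hook finds its hold. Feel your way in gently, so as not to score the axle, dent the thin bearing cover under the ring or bend the ring; keep your fingers off the ring and do not let it fly off the wheel. Leave the ring lying on the wheel clear of the axle, and lay the pick back down on the mat.

Things in the scene. Friction and masses are not known exactly. Their poses are not given: they have to be found in the camera images.
- ring: flat spring-steel horseshoe ring, 3 mm thick, 37 x 38 mm, lying level in its groove on the bearing cover. Origin on the axle's axis while seated, at its underside. x points out of the open mouth between its two sprung legs, z up; its closed end (bow) is at -x, and it comes off towards -x, at the start within 52 degrees of the direction to the robot (world -x). Over 25 N from the pick bends it
- ring_slot (a point): where the hook goes: on the cover's level in the middle of the slot between axle and bow, 17 mm from the ring's origin at -x. The slot is 8 mm along x (axle side at 13 mm, bow's inner edge at 21 mm, outer edge at 26 mm), 18 mm along y, open from above. Drawn to -x, the pull grows to 10 to 16 N over 6 mm and drops when the ring snaps off after about 10 mm; it is clear beyond 26 mm
- axle_end (a point): centre of the end face of the upright steel stub axle, 26 mm in diameter, held in the vise jaws; over 20 N from the pick scores it; it stands 15 mm above the bearing cover on which the ring lies. The groove is the first 4.5 mm above the cover, 20 mm in diameter
- wheel: solid-tyred trolley wheel lying level on the axle, 180 mm in diameter, 50 mm thick; turns stiffly. Its middle is the flat level steel bearing cover, 120 mm in diameter, 217 mm above the bench; the black tyre round it (inner diameter 132 mm) is 3.5 mm higher. The cover dents under more than 20 N from the pick. Origin on the bench under the axle, z up
- pick_mid (a point): middle of the hooked pick's handle, a wooden bar 95 mm long, 24 mm wide, 26 mm high, level on the mat, 0.10 to 0.16 kg; x points to the hook, z up. A 5 mm steel shank, firm in the handle's collet, bends straight down at its end into a 5 mm thick round-tipped hook, tip 12.5 mm below this point; the hook is 142 to 173 mm ahead of this point, differing each time. The pick beside it has no hook
- mat: black rubber bench mat, fixed, 260 x 170 mm, 3 mm thick, on which both picks lie. Origin: centre of its underside; x along its long side, z up

How it is judged:
By the outcome, as a careful person would: the job done as asked, in the order asked, and still so for the second after the job is handed in, with the robot touching nothing.
It also fails if it takes over 61 s, if anything falls off the work surface, if the arm or the gripper's body presses on something with over 40 N, if the wrist force passes 120 N, or if a joint passes its speed limit or range.

ROBOT

A 6-joint arm with a two-finger parallel gripper is mounted at the origin on the work surface. World frame = base frame: x ahead of the robot, y to its left, z up, the work surface at z = 0. Lengths are in mm, angles in rad, forces in N, time in s.
With the tool pointing down it reaches from about 275 to 750 mm from the base axis. Payload 10.2 kg.
Tool frame: the origin (TCP) lies at the very end of the fingers, on their centre line; the grasp point (between the pads) lies 19 mm behind it; z points along the fingers, y is the line along which they close (so a half turn about z gives the same grasp; the last joint's range is limited). The gripper opens to 85 mm and grips with 20 to 120 N. Pads are 22 mm wide; open, the fingers measure 114 mm over their backs; the gripper's body (76 mm by 85 mm) begins 54 mm behind the grasp point. The pads swing forward as they close: fully open they stand 13 mm farther back than shut.
Start: joints at [1.081, 0.313, 1.498, -0, 1.331, -0.223], TCP at [138.427, 506.428, 231.294] pointing down, gripper open.
Joint ranges: [-2.94, 2.94], [-0.97, 2.17], [0.19, 2.56], [-1.23, 4.37], [0.02, 3.11], [-2.88, 2.88]. Speed limits (rad/s): [2.39, 2.39, 3.01, 3.14, 3.14, 3.14].

INTERFACE

Orientations are given as a unit quaternion [w, x, y, z].
In Python, from rig import ctrl gives the robot as it stands.
- The arm moves only by the shell command python3 -m inch 'ROWS' [OPENING] [FORCE]. ROWS is text: rows parted by semicolons, each of 6 numbers parted by spaces: the shift along the tool's x, y, z in mm, then the turn, a rotation vector about the tool's x, y, z in units of 6 degrees (1.0 is 6 degrees). A call has exactly 10 rows; each row shifts and turns the commanded pose from where the row before left it, along the tool's axes as they then stand; what a row does not reach is not made up. A row lasts 1/12 s, in which the tool goes at most 41.7 mm and 7.16 degrees, less where a joint would pass 70% of its speed; a pose out of reach is approached as far as the arm can. A call with a gripper value outside its range is refused whole. OPENING is the opening, from 0 (shut) to 1 (fully open), set as the call begins (- or left out, the last holds). The fingers move at their own pace and stop on an object; FORCE is the grip in N (left out, the last holds). Time passes only in rows, so rows that do not move let the fingers close, or fill a call up. It gives the time, the measured TCP pose, the force, the opening and the grip force at its end, in the units of the state.
- ctrl.sense(): the state, without advancing time (a new reading comes with each control period).
- ctrl.capture(name): name is "scene" or "top" or "wrist"; returns a dict with "image" (400x640x3 uint8, red, green, blue), "intrinsics" (3x3 intrinsics, pixels), "rvec" (rotation vector, rad) and "tvec" (3), from world to camera coordinates, as OpenCV has them. Camera axes: x right, y down, z forward; pixel columns grow to the right and rows downward; lengths in mm; the calibration is good to about 2 mm. A picture is of the moment at which its call begins. There is no depth.
- ctrl.finish_job(): hands the job in; it is judged then, once.
The state is a dict: "time_s": time; "joints": joint angles; "dq": joint speeds; "tau": joint torques, N m; "eef_pos": TCP position; "ee_rot": TCP orientation; "force": force on the tool from outside, world axes, zero at the start; "wrist_torque": the same for the moment, N m; "grip_width": opening from 0.0 (shut) to 1.0 (fully open); "grip_force": force on a finger pad.
Only numpy, scipy, OpenCV 4.12 (cv2) and the standard library are available. Lean on these libraries where they do the work, as an engineer would, in place of code of your own. Each camera call takes 0.05 s, during which the arm holds its last target. There are 200 camera calls.

## Working session

There is one attempt and no reset: what is moved stays moved. The work goes in short steps, Python scripts to look and compute and a shell command to move; the robot and the scene stay as the last step left them, time stands still between calls to the robot, and variables do not carry over. Pictures are saved under pics/ and viewed, at most 10 in all, crops included, and the job is handed in when it is done.

```bash
ls; mkdir -p pics; python3 - <<'E'
from rig import ctrl
import cv2,numpy as np,pickle
s=ctrl.sense();print({k:np.round(v,3).tolist() for k,v in s.items()})
for n in ("scene","top"):
    c=ctrl.capture(n);pickle.dump(c,open(f'pics/{n}0.pkl','wb'));cv2.imwrite(f'pics/{n}0.png',c["image"][:,:,::-1])
    R=cv2.Rodrigues(np.array(c["rvec"]))[0];print(n,np.round(-R.T@np.array(c["tvec"]).ravel()),np.round(R,2).tolist(),np.round(c["intrinsics"][0][0]))
a=cv2.imread('pics/scene0.png');b=cv2.imread('pics/top0.png')
E
```

```text
pics
{'time_s': 0.0, 'joints': [1.081, 0.313, 1.498, -0.0, 1.331, -0.223], 'dq': [0.0, -0.0, -0.0, -0.0, -0.002, 0.002], 'tau': [0.0, -41.226, -25.975, -0.0, 0.004, -0.0], 'eef_pos': [138.293, 506.188, 230.737], 'ee_rot': [-0.0, 0.133, 0.991, -0.001], 'force': [0.558, -0.205, 1.231], 'wrist_torque': [-0.006, -0.01, -0.026], 'grip_force': 0.0, 'grip_width': 1.001}
scene [1060.  144.  928.] [[-0.47, 0.88, -0.01], [0.71, 0.37, -0.6], [-0.52, -0.29, -0.8]] 498.0
top [ 367. -153.  982.] [[-0.04, -1.0, 0.0], [-0.97, 0.04, -0.23], [0.23, -0.01, -0.97]] 373.0
```

View pics/scene0.png

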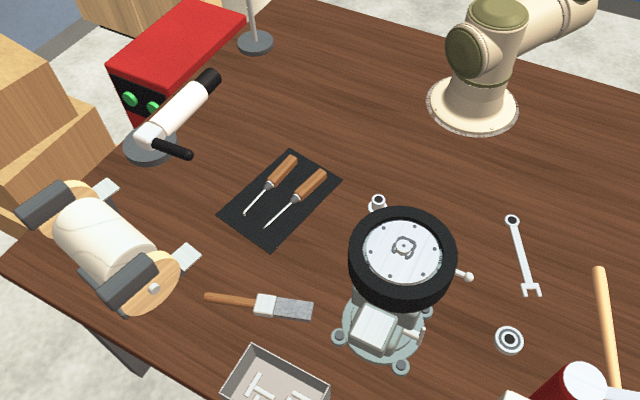

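View pics/top0.png

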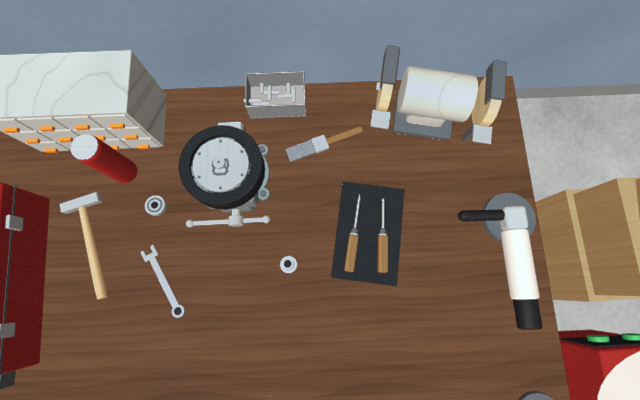

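Scene view: the picks are on the mat around (275,185), with what looks like a hook at (244,213) on the left one. The wheel is at (403,248). Top view: picks at (352,235) and (382,235), wheel at (221,166). I'll enlarge both.

```bash
python3 - <<'E'
import cv2,numpy as np
a=cv2.imread('pics/scene0.png');b=cv2.imread('pics/top0.png')
z=lambda i,x,y,w,h:cv2.resize(i[y:y+h,x:x+w],(400,300),interpolation=cv2.INTER_CUBIC)
m=np.vstack([np.hstack([z(a,225,145,120,90),z(a,360,215,88,66)]),np.hstack([z(b,310,180,144,108),z(b,177,133,88,66)])])
cv2.imwrite('pics/m0.png',m)
E
```

```text
(no output)
```

View pics/m0.png

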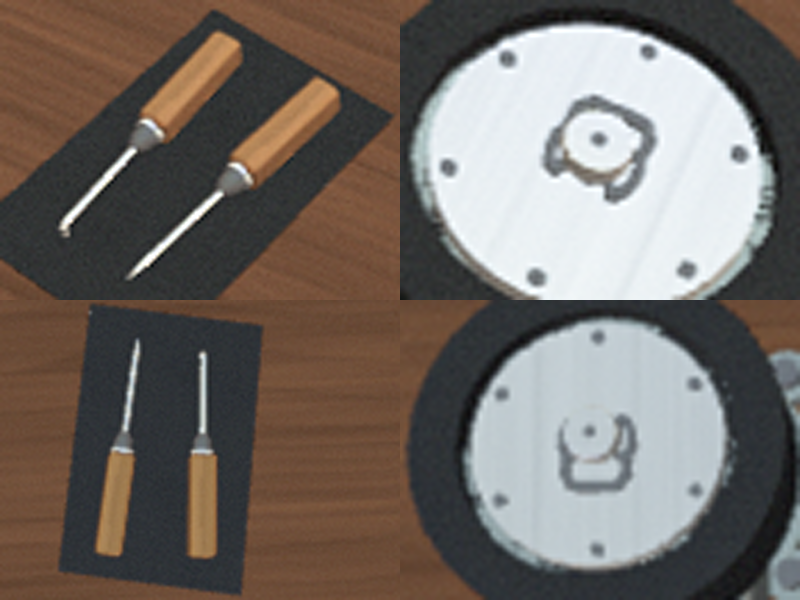

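Mosaic: the hooked pick is the left one in scene and the right one in top (handle (383,235) to (383,272), hook near (383,199)). The ring's bow points down in the top view, roughly -x. I'll triangulate these points next.

```bash
cat > h.py <<'E'
import cv2,numpy as np,pickle
from scipy.spatial.transform import Rotation as Ro
def ray(c,uv):
    R=cv2.Rodrigues(np.array(c["rvec"],float))[0];t=np.array(c["tvec"],float).ravel()
    d=R.T@np.linalg.inv(c["intrinsics"])@np.array([*uv,1.]);return -R.T@t,d/np.linalg.norm(d)
def atz(c,uv,z):
    o,d=ray(c,uv);return o+d*(z-o[2])/d[2]
def tri(cs,uvs):
    A=0;b=0
    for c,u in zip(cs,uvs):
        o,d=ray(c,u);P=np.eye(3)-np.outer(d,d);A=A+P;b=b+P@o
    return np.linalg.solve(A,b)
def proj(c,p):
    return cv2.projectPoints(np.array(p,float).reshape(-1,3),np.array(c["rvec"],float),np.array(c["tvec"],float),np.array(c["intrinsics"],float),None)[0].reshape(-1,2)
E
python3 - <<'E'
from h import *
S=pickle.load(open('pics/scene0.pkl','rb'));T=pickle.load(open('pics/top0.pkl','rb'))
ms=lambda u,v:(225+u*.3,145+v*.3); mw=lambda u,v:(360+(u-400)*.22,215+v*.22)
mt=lambda u,v:(310+u*.36,180+(v-300)*.36); mv=lambda u,v:(177+(u-400)*.22,133+(v-300)*.22)
np.set_printoptions(precision=1,suppress=True)
print("axle tri",tri([S,T],[mw(598,139),mv(589,432)]),"z232",atz(S,mw(598,139),232),atz(T,mv(589,432),232))
print("bow T",atz(T,mv(597,487),220),"bow S",atz(S,mw(597,100),220), "sides of bow T",atz(T,mv(567,487),220),atz(T,mv(627,487),220))
print("mouth legs S",atz(S,mw(553,165),220),atz(S,mw(612,192),220))
# handle top at z=29
print("handle front T",atz(T,mt(203,453),29),"rear T",atz(T,mt(202,556),20))
print("front top corners",atz(T,mt(191,453),29),atz(T,mt(215,453),29),"rear",atz(T,mt(189,552),29),atz(T,mt(215,552),29))
print("hook T",atz(T,mt(203,353),8),"S",atz(S,ms(66,230),5))
print("handle rear-top S",atz(S,ms(225,38),29),"front",atz(S,ms(158,130),29))
print("mat",[atz(T,mt(*p),3) for p in [(90,305),(262,325),(241,594),(60,571)]])
E
```

```text
axle tri [634.2  44.3 230.1] z232 [635.2  44.9 232. ] [633.7  43.4 232. ]
bow T [610.6  42.4 220. ] bow S [612.6  36.3 220. ] sides of bow T [611.2  56.4 220. ] [610.   28.3 220. ]
mouth legs S [645.5  33.1 220. ] [645.9  56.3 220. ]
handle front T [ 490.3 -328.3   29. ] rear T [ 397.4 -321.3   20. ]
front top corners [ 490.8 -317.3   29. ] [ 489.9 -339.4   29. ] rear [ 401.1 -308.3   29. ] [ 400.1 -331.8   29. ]
hook T [ 589.8 -340.2    8. ] S [ 586.2 -338.     5. ]
handle rear-top S [ 404.1 -318.1   29. ] front [ 498.5 -316.1   29. ]
mat [array([ 643.9, -234.4,    3. ]), array([ 616.5, -401.1,    3. ]), array([ 362.1, -357.3,    3. ]), array([ 389.9, -191.9,    3. ])]
```

Axle end triangulates to about (634.5, 44, 230), against 232 expected. Pick middle is about (447,-324), pointing roughly -6°. I'll move over the pick and check it with the wrist camera.

```bash
R="x"
python3 -m inch '-12 -16 0 0 0 0;-23.5 -32.7 0 0 0 0;-23.5 -32.7 0 0 0 0;-23.5 -32.7 0 0 0 0;-23.5 -32.7 0 0 0 0;-23.5 -32.7 0 0 0 0;-23.5 -32.7 0 0 0 0;-23.5 -32.7 0 0 0 0;-23.5 -32.7 0 0 0 0;-23.5 -32.7 0 0 0 0' 1
python3 -m inch '-23.5 -32.7 0 0 0 0;-23.5 -32.7 0 0 0 0;-23.5 -32.7 0 0 0 0;-23.5 -32.7 0 0 0 0;-23.5 -32.7 0 0 0 0;-23.5 -32.7 0 0 0 0;-23.5 -32.7 0 0 0 0;-23.5 -32.7 0 0 0 0;-23.5 -32.7 0 0 0 0;-23.5 -32.7 0 0 0 0'
python3 -m inch '-23.5 -32.7 0 0 0 0;-23.5 -32.7 0 0 0 0;-12 -16 0 0 0 0;0 0 15 0 0 -0.8;0 0 15 0 0 -0.75;0 0 10 0 0 0;0 0 0 0 0 0;0 0 0 0 0 0;0 0 0 0 0 0;0 0 0 0 0 0'
python3 - <<'E'
from h import *
from rig import ctrl
c=ctrl.capture("wrist");s=ctrl.sense();pickle.dump((c,s),open('pics/w1.pkl','wb'));cv2.imwrite('pics/w1.png',c["image"][:,:,::-1])
print(np.round(s["joints"],2),np.round(s["eef_pos"],1),Ro.from_quat(np.array(s["ee_rot"])[[1,2,3,0]]).as_matrix().round(3).tolist())
print(ray(c,(320,200)))
E
```

```text
time_s: 0.93
eef_pos: [272.1, 146.5, 231.3]
ee_rot: [0.0, 0.133, 0.991, 0.0]
force: [1.2, -0.4, 0.5]
grip_width: 1.001
grip_force: 0.0
time_s: 1.77
eef_pos: [412.8, -231.2, 230.9]
ee_rot: [-0.0, 0.133, 0.991, 0.0]
force: [0.3, 0.3, 0.5]
grip_width: 0.996
grip_force: 0.0
time_s: 2.6
eef_pos: [448.4, -323.4, 192.3]
ee_rot: [0.001, 0.053, 0.999, -0.001]
force: [-0.3, 0.1, -0.6]
grip_width: 1.0
grip_force: 0.0
[-0.84  0.4   1.47 -0.    1.26 -2.3 ] [ 448.4 -323.4  192.2] [[-0.994, 0.105, 0.001], [0.105, 0.994, -0.001], [-0.001, -0.001, -1.0]]
(array([ 372.25320581, -314.29100294,  335.25398518]), array([ 0.31231703, -0.02799319, -0.9495654 ]))
```

View pics/w1.png

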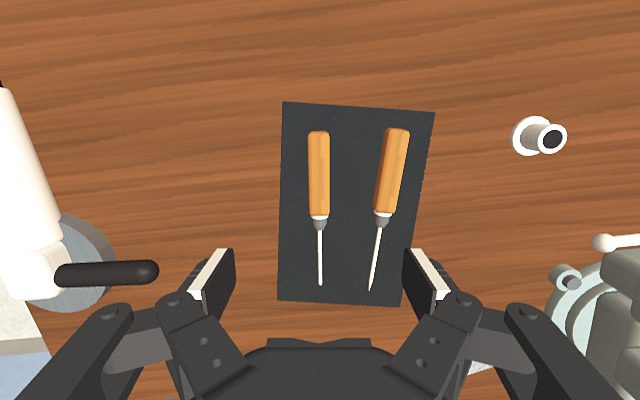

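The wrist view shows the hooked pick's handle from (319,132) to (320,214), its hook near (320,283), and the hookless one to its right. I'll convert these to positions.

```bash
python3 - <<'E'
from h import *
np.set_printoptions(precision=1,suppress=True)
c,s=pickle.load(open('pics/w1.pkl','rb'))
im=c["image"].astype(int)
hs=cv2.cvtColor(c["image"],cv2.COLOR_RGB2HSV)
# wood within the mat
m=((hs[...,1]>90)&(hs[...,2]>110)).astype(np.uint8);m[:110]=0;m[235:]=0;m[:,:300]=0;m[:,345:]=0
n,l,st,ce=cv2.connectedComponentsWithStats(m);k=1+np.argmax(st[1:,4]);print(st[k],ce[k])
ys,xs=np.where(l==k)
for r in range(st[k][1],st[k][1]+st[k][3],8):print(r,xs[ys==r].min(),xs[ys==r].max(),end=' | ')
x0,y0,w,h,_=st[k]
print()
for z in(29,16,3):print(z,"rear",atz(c,(319,y0),z),"front",atz(c,(320,y0+h),z))
b=im.sum(2)
for r in range(215,295,6):
    q=np.where(b[r,305:335]>330)[0]+305;print(r,q.min() if len(q) else 0,q.max() if len(q) else 0,atz(c,(q.mean(),r),14) if len(q) else '')
print("mat",[atz(c,p,3) for p in[(283,102),(434,113),(400,306),(277,299)]])
cv2.imwrite('pics/w1c.png',cv2.resize(c["image"][205:295,260:380,::-1],(800,600),interpolation=cv2.INTER_CUBIC))
E
```

```text
[ 308  131   22   85 1809] [318.7 172.6]
131 311 326 | 139 308 329 | 147 308 329 | 155 308 329 | 163 308 329 | 171 308 329 | 179 309 329 | 187 309 329 | 195 309 329 | 203 309 329 | 211 309 329 | 
29 rear [ 397.5 -316.5   29. ] front [ 492.1 -325.3   29. ]
16 rear [ 398.6 -316.6   16. ] front [ 497.2 -325.8   16. ]
3 rear [ 399.7 -316.7    3. ] front [ 502.3 -326.3    3. ]
215 311 328 [ 496.7 -326.3   14. ]
221 315 326 [ 504.5 -325.9   14. ]
227 316 323 [ 512.2 -327.9   14. ]
233 318 321 [ 520.1 -328.8   14. ]
239 318 321 [ 528.1 -329.6   14. ]
245 318 321 [ 536.2 -330.5   14. ]
251 318 321 [ 544.5 -331.3   14. ]
257 318 321 [ 552.8 -332.2   14. ]
263 318 321 [ 561.3 -333.1   14. ]
269 318 321 [ 569.9 -334.    14. ]
275 318 321 [ 578.6 -334.9   14. ]
281 318 322 [ 587.5 -335.2   14. ]
287 0 0 
293 0 0 
mat [array([ 364.5, -352.7,    3. ]), array([ 393.7, -187.6,    3. ]), array([ 646.1, -230.5,    3. ]), array([ 617. , -397.3,    3. ])]
```

View pics/w1c.png

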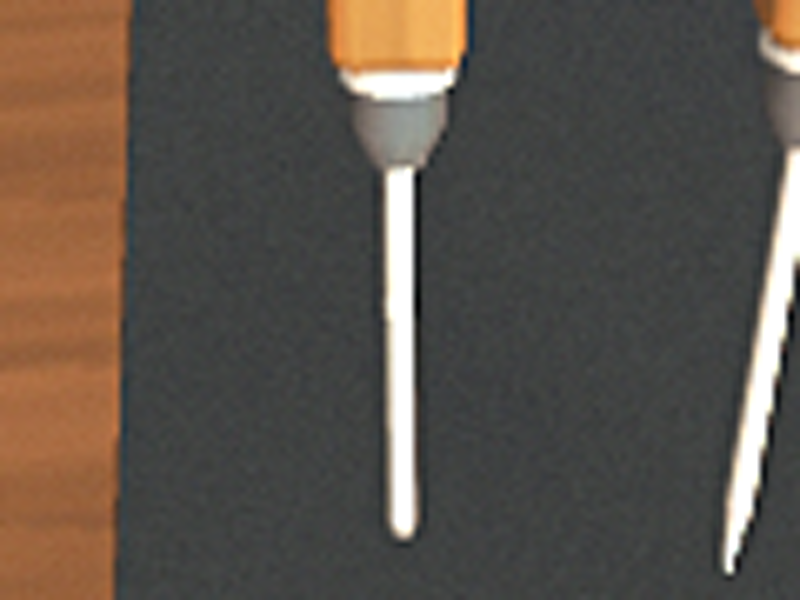

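Pick middle is (445,-322), axis -5.8°, and the handle measures 95 mm long as it should. I'll descend with the fingers partly open, because the other pick is close.

```bash
python3 -m inch '3.5 1 10 0 0 0;0 0 25 0 0 0;0 0 35 0 0 0;0 0 35 0 0 0;0 0 30 0 0 0;0 0 20 0 0 0;0 0 12 0 0 0;0 0 5 0 0 0;0 0 0 0 0 0;0 0 0 0 0 0' 0.55 40
python3 -m inch '0 0 3 0 0 0;0 0 3 0 0 0;0 0 3 0 0 0;0 0 3 0 0 0;0 0 2 0 0 0;0 0 1 0 0 0;0 0 0 0 0 0;0 0 0 0 0 0;0 0 0 0 0 0;0 0 0 0 0 0'
python3 -m inch '0 0 0 0 0 0;0 0 0 0 0 0;0 0 0 0 0 0;0 0 0 0 0 0;0 0 0 0 0 0;0 0 0 0 0 0;0 0 0 0 0 0;0 0 0 0 0 0;0 0 0 0 0 0;0 0 0 0 0 0' 0 100
```

```text
time_s: 3.48
eef_pos: [445.2, -322.3, 20.2]
ee_rot: [0.0, 0.052, 0.999, -0.0]
force: [-0.7, 0.7, 0.3]
grip_width: 0.55
grip_force: 0.0
time_s: 4.32
eef_pos: [444.8, -322.0, 4.4]
ee_rot: [0.0, 0.052, 0.999, -0.0]
force: [0.4, 0.4, -0.6]
grip_width: 0.549
grip_force: 0.0
time_s: 5.15
eef_pos: [444.9, -322.1, 4.7]
ee_rot: [0.0, 0.052, 0.999, -0.0]
force: [-1.4, 1.2, 5.6]
grip_width: 0.267
grip_force: 98.5
```

Gripped: width 0.267 × 85 ≈ 23 mm, force 98 N. Next I lift it and carry it toward the wheel, with the hook high and short of the axle.

```bash
python3 -m inch '0 0 -8 0 0 0;0 0 -18 0 0 0;0 0 -30 0 0 0;0 0 -35 0 0 0;0 0 -40 0 0 0;0 0 -40 0 0 0;0 0 -40 0 0 0;0 0 -34 0 0 0;0 0 -30 0 0 0;0 10 -20 0 0 0'
python3 -m inch '3 20 0 0 0 0;3 30 0 0 0 0;3 35 0 0 0 0;3 35 0 0 0 0;3 35 0 0 0 0;3 35 0 0 0 0;3 35 0 0 0 0;3 35 0 0 0 0;3 35 0 0 0 0;3 30 0 0 0 -0.3'
python3 -m inch '0 15 0 0 0 -0.6;0 5 0 0 0 -0.6;0 0 0 0 0 0;0 0 0 0 0 0;0 0 0 0 0 0;0 0 0 0 0 0;0 0 0 0 0 0;0 0 0 0 0 0;0 0 0 0 0 0;0 0 0 0 0 0'
python3 - <<'E'
from h import *
from rig import ctrl
T=ctrl.capture("top");S=ctrl.capture("scene");s=ctrl.sense();pickle.dump((T,S,s),open('pics/h2.pkl','wb'))
print(np.round(s["joints"],2),np.round(s["eef_pos"],1),Ro.from_quat(np.array(s["ee_rot"])[[1,2,3,0]]).as_matrix().round(3).tolist())
T0=pickle.load(open('pics/top0.pkl','rb'));S0=pickle.load(open('pics/scene0.pkl','rb'))
# rectified ring plane z=220: 80x60mm, 5px/mm; image right=-y, up=+x, centred at (625,44)
X,Y=np.meshgrid(np.arange(400),np.arange(300))
P=np.stack([622+(150-Y)/5.,44-(X-200)/5.,np.full(X.shape,220.)],-1).reshape(-1,3)
o=[]
for c in(T0,S0):
    uv=proj(c,P).reshape(300,400,2).astype(np.float32);o.append(cv2.remap(c["image"],uv[...,0],uv[...,1],cv2.INTER_CUBIC)[:,:,::-1])
z=lambda c,x,y,w,h:cv2.resize(c["image"][y:y+h,x:x+w,::-1],(400,300),interpolation=cv2.INTER_CUBIC)
pT=proj(T,[600,42,298])[0].astype(int);pS=proj(S,[600,42,298])[0].astype(int);print(pT,pS)
m=np.vstack([np.hstack(o),np.hstack([z(T,pT[0]-32,pT[1]-24,64,48),z(S,pS[0]-32,pS[1]-24,64,48)])])
cv2.imwrite('pics/m2.png',m)
E
```

```text
time_s: 5.98
eef_pos: [445.6, -312.9, 302.7]
ee_rot: [0.001, 0.053, 0.999, -0.001]
force: [-0.0, -0.4, -0.8]
grip_width: 0.263
grip_force: 98.1
time_s: 6.82
eef_pos: [449.2, 16.5, 299.6]
ee_rot: [0.0, 0.036, 0.999, 0.0]
force: [1.6, -0.5, -0.2]
grip_width: 0.259
grip_force: 98.2
time_s: 7.65
eef_pos: [451.0, 34.2, 299.3]
ee_rot: [-0.0, -0.026, 1.0, -0.0]
force: [0.2, 0.5, -1.6]
grip_width: 0.259
grip_force: 98.1
[-0.18  0.11  1.58 -0.    1.46 -1.81] [451.   34.3 299.3] [[-0.999, -0.052, -0.0], [-0.052, 0.999, -0.0], [0.0, -0.0, -1.0]]
[210 167] [415 205]
```

View pics/m2.png

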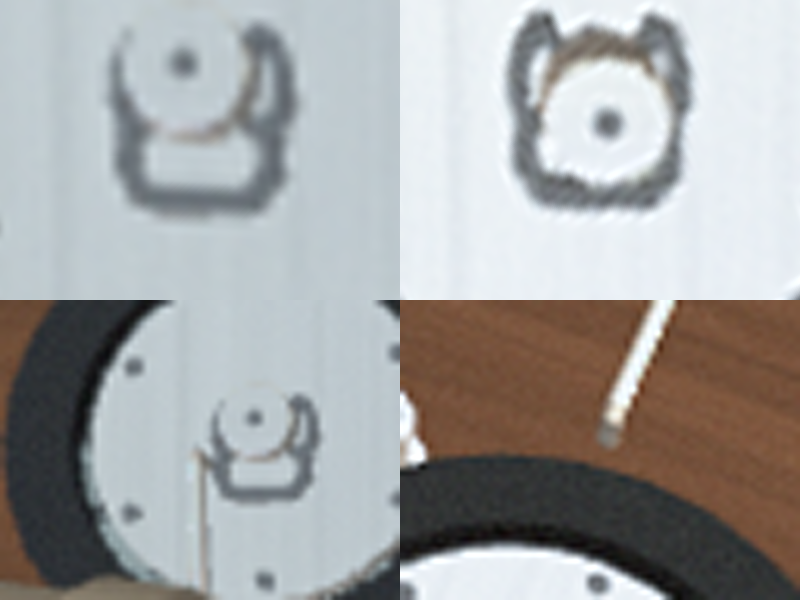

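Ring, rectified in both views: bow edge level (about 130–270 px) with the legs either side, so its axis lies along world x within about 2°. The hook tip shows at (202,455) in the top crop and (610,440) in the scene crop.

```bash
python3 - <<'E'
from h import *
np.set_printoptions(precision=1,suppress=True)
T,S,s=pickle.load(open('pics/h2.pkl','rb'))
pT=np.array([210,167]);pS=np.array([415,205])
t=lambda u,v:pT-[32,24]+np.array([u,v-300])/6.25
q=lambda u,v:pS-[32,24]+np.array([u-400,v-300])/6.25
print("T hook end top z313",atz(T,t(202,453),313), "shank T",atz(T,t(205,590),312))
print("S tip z298",atz(S,q(609,447),298),"S bend top",atz(S,q(615,415),312),"shank far",atz(S,q(662,306),312))
print("axle T",atz(T,t(254,418),232),"S",atz(S,mw,232) if 0 else '')
E
```

```text
T hook end top z313 [594.8  37.5 313. ] shank T [552.4  35.9 312. ]
S tip z298 [597.3  42.8 298. ] S bend top [597.9  42.7 312. ] shank far [560.5  40.2 312. ]
axle T [634.   43.3 232. ] S
```

```bash
python3 -m inch '0 3 5 0 0 0.25;0 5 12 0 0 0.25;0 3.5 14 0 0 0;0 0 14 0 0 0;0 0 12 0 0 0;0 0 8 0 0 0;0 0 5 0 0 0;0 0 3 0 0 0;0 0 1 0 0 0;0 0 0 0 0 0'
python3 -m inch '-2 0 0 0 0 0;-3 0 0 0 0 0;-3 0 0 0 0 0;-3 0 0 0 0 0;-3 0 0 0 0 0;-2 0 0 0 0 0;-1 0 0 0 0 0;0 0 0 0 0 0;0 0 0 0 0 0;0 0 0 0 0 0'
python3 - <<'E'
from h import *
from rig import ctrl
np.set_printoptions(precision=2,suppress=True)
T=ctrl.capture("top");S=ctrl.capture("scene");s=ctrl.sense();pickle.dump((T,S,s),open('pics/h3.pkl','wb'))
print(s["eef_pos"],s["ee_rot"],s["force"],s["wrist_torque"])
z=lambda c,x,y,w,h:cv2.resize(c["image"][y:y+h,x:x+w,::-1],(400,400),interpolation=cv2.INTER_CUBIC)
pT=proj(T,[622,44,224])[0].astype(int);pS=proj(S,[622,44,224])[0].astype(int);print(pT,pS)
cv2.imwrite('pics/m3.png',np.hstack([z(T,pT[0]-20,pT[1]-20,40,40),z(S,pS[0]-20,pS[1]-20,40,40)]))
E
```

```text
time_s: 8.58
eef_pos: [450.9, 45.8, 225.6]
ee_rot: [0.0, -0.0, 1.0, -0.0]
force: [-0.1, 0.6, -0.7]
grip_width: 0.262
grip_force: 98.1
time_s: 9.42
eef_pos: [467.6, 45.9, 225.3]
ee_rot: [-0.0, -0.0, 1.0, 0.0]
force: [-0.6, -0.2, -2.3]
grip_width: 0.26
grip_force: 98.1
[467.64  45.84 225.33] [ 0. -0.  1. -0.] [-0.   -0.1  -1.43] [-0.02  0.07 -0.01]
[219 168] [405 241]
```

View pics/m3.png

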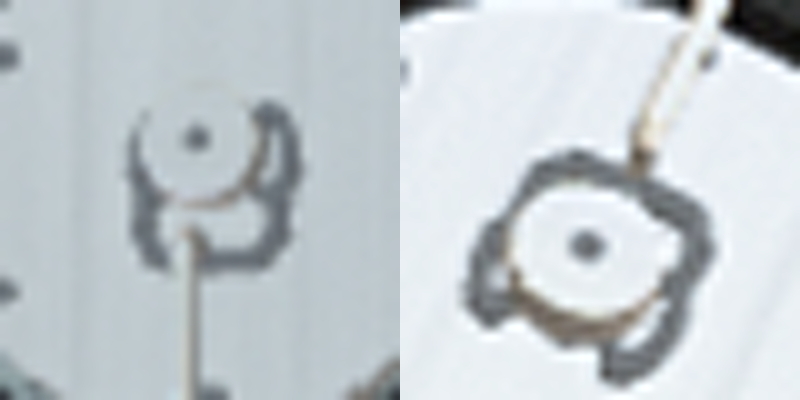

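The hook sits just outside the bow, centred on the ring in y once parallax is allowed for. I'll feel forward toward the axle side, above the ring.

```bash
python3 -m inch '-1 0 0 0 0 0;-1.5 0 0 0 0 0;-1.5 0 0 0 0 0;-0.5 0 0 0 0 0;-0.25 0 0 0 0 0;-0.25 0 0 0 0 0;0 0 0 0 0 0;0 0 0 0 0 0;0 0 0 0 0 0;0 0 0 0 0 0'
python3 -m inch '-0.2 0 0 0 0 0;-0.2 0 0 0 0 0;-0.2 0 0 0 0 0;-0.2 0 0 0 0 0;-0.2 0 0 0 0 0;0 0 0 0 0 0;0 0 0 0 0 0;0 0 0 0 0 0;0 0 0 0 0 0;0 0 0 0 0 0'
```

```text
time_s: 10.35
eef_pos: [472.7, 45.8, 225.3]
ee_rot: [0.0, -0.0, 1.0, -0.0]
force: [-0.3, -0.1, -1.2]
grip_width: 0.259
grip_force: 98.1
time_s: 11.18
eef_pos: [473.7, 45.8, 225.3]
ee_rot: [0.0, -0.0, 1.0, -0.0]
force: [0.5, 0.7, -2.0]
grip_width: 0.259
grip_force: 98.1
```

```bash
python3 -m inch '-0.2 0 0 0 0 0;-0.2 0 0 0 0 0;-0.2 0 0 0 0 0;-0.2 0 0 0 0 0;-0.2 0 0 0 0 0;0 0 0 0 0 0;0 0 0 0 0 0;0 0 0 0 0 0;0 0 0 0 0 0;0 0 0 0 0 0'
```

```text
time_s: 12.02
eef_pos: [474.4, 45.9, 225.2]
ee_rot: [-0.001, -0.0, 1.0, 0.0]
force: [-5.0, 0.8, -0.9]
grip_width: 0.258
grip_force: 98.1
```

Contact with the axle side at TCP x ≈ 474.3 with no side force, so the hook is centred. I'll back off 1.8 mm and go down into the slot.

```bash
python3 -m inch '0.9 0 0 0 0 0;0.9 0 0 0 0 0;0 0 0.5 0 0 0;0 0 0.7 0 0 0;0 0 0.7 0 0 0;0 0 0.6 0 0 0;0 0 0.3 0 0 0;0 0 0 0 0 0;0 0 0 0 0 0;0 0 0 0 0 0'
python3 -m inch '0 0 0.25 0 0 0;0 0 0.25 0 0 0;0 0 0.25 0 0 0;0 0 0.25 0 0 0;0 0 0.25 0 0 0;0 0 0.25 0 0 0;0 0 0 0 0 0;0 0 0 0 0 0;0 0 0 0 0 0;0 0 0 0 0 0'
```

```text
time_s: 12.85
eef_pos: [473.0, 45.8, 222.5]
ee_rot: [0.0, -0.0, 1.0, -0.0]
force: [0.8, -0.4, -1.2]
grip_width: 0.264
grip_force: 98.0
time_s: 13.68
eef_pos: [472.9, 45.8, 221.0]
ee_rot: [0.0, -0.0, 1.0, -0.0]
force: [-1.5, 0.7, -1.3]
grip_width: 0.26
grip_force: 98.0
```

```bash
python3 -m inch '0 0 0.2 0 0 0;0 0 0.2 0 0 0;0 0 0.2 0 0 0;0 0 0.2 0 0 0;0 0 0 0 0 0;0 0 0 0 0 0;0 0 0 0 0 0;0 0 0 0 0 0;0 0 0 0 0 0;0 0 0 0 0 0'
python3 -m inch '0 0 0.2 0 0 0;0 0 0.2 0 0 0;0 0 0.2 0 0 0;0 0 0.1 0 0 0;0 0 0 0 0 0;0 0 0 0 0 0;0 0 0 0 0 0;0 0 0 0 0 0;0 0 0 0 0 0;0 0 0 0 0 0'
```

```text
time_s: 14.52
eef_pos: [472.9, 45.8, 220.2]
ee_rot: [0.0, -0.0, 1.0, 0.0]
force: [-0.5, 0.1, -1.7]
grip_width: 0.263
grip_force: 98.0
time_s: 15.35
eef_pos: [472.9, 45.8, 219.5]
ee_rot: [0.0, -0.0, 1.0, -0.0]
force: [-0.2, -0.3, -0.7]
grip_width: 0.26
grip_force: 98.0
```

```bash
python3 -m inch '0 0 0.2 0 0 0;0 0 0.2 0 0 0;0 0 0.2 0 0 0;0 0 0.2 0 0 0;0 0 0 0 0 0;0 0 0 0 0 0;0 0 0 0 0 0;0 0 0 0 0 0;0 0 0 0 0 0;0 0 0 0 0 0'
```

```text
time_s: 16.18
eef_pos: [472.9, 45.8, 218.7]
ee_rot: [0.0, -0.0, 1.0, 0.0]
force: [0.7, 0.2, -1.3]
grip_width: 0.259
grip_force: 98.0
```

```bash
python3 -m inch '0 0 0.2 0 0 0;0 0 0.1 0 0 0;0 0 0.1 0 0 0;0 0 0 0 0 0;0 0 0 0 0 0;0 0 0 0 0 0;0 0 0 0 0 0;0 0 0 0 0 0;0 0 0 0 0 0;0 0 0 0 0 0'
```

```text
time_s: 17.02
eef_pos: [472.9, 45.9, 218.3]
ee_rot: [0.0, -0.0, 1.0, -0.0]
force: [-0.5, -0.3, -0.8]
grip_width: 0.261
grip_force: 98.0
```

```bash
python3 -m inch '0 0 0.1 0 0 0;0 0 0.1 0 0 0;0 0 0.1 0 0 0;0 0 0.1 0 0 0;0 0 0 0 0 0;0 0 0 0 0 0;0 0 0 0 0 0;0 0 0 0 0 0;0 0 0 0 0 0;0 0 0 0 0 0'
```

```text
time_s: 17.85
eef_pos: [472.9, 45.8, 217.9]
ee_rot: [0.0, -0.0, 1.0, -0.0]
force: [-0.7, 0.6, -0.6]
grip_width: 0.26
grip_force: 98.0
```

```bash
python3 -m inch '0 0 0.1 0 0 0;0 0 0.1 0 0 0;0 0 0.1 0 0 0;0 0 0.1 0 0 0;0 0 0 0 0 0;0 0 0 0 0 0;0 0 0 0 0 0;0 0 0 0 0 0;0 0 0 0 0 0;0 0 0 0 0 0'
```

```text
time_s: 18.68
eef_pos: [472.9, 45.8, 217.5]
ee_rot: [0.0, -0.0, 1.0, 0.0]
force: [-0.3, 0.4, 0.9]
grip_width: 0.262
grip_force: 98.1
```

Light touch on the cover: vertical force +0.9 N, against about -1 N in free air. I'll raise 0.3 mm and draw the ring off slowly toward -x.

```bash
python3 -m inch '0 0 -0.3 0 0 0;0.2 0 0 0 0 0;0.4 0 0 0 0 0;0.4 0 0 0 0 0;0.4 0 0 0 0 0;0.4 0 0 0 0 0;0.4 0 0 0 0 0;0.4 0 0 0 0 0;0.4 0 0 0 0 0;0 0 0 0 0 0'
```

```text
time_s: 19.52
eef_pos: [470.7, 45.7, 218.1]
ee_rot: [0.001, -0.0, 1.0, -0.0]
force: [5.9, 0.3, -1.7]
grip_width: 0.258
grip_force: 98.0
```

```bash
python3 -m inch '0.2 0 0 0 0 0;0.3 0 0 0 0 0;0.3 0 0 0 0 0;0.3 0 0 0 0 0;0.3 0 0 0 0 0;0.3 0 0 0 0 0;0.3 0 0 0 0 0;0 0 0 0 0 0;0 0 0 0 0 0;0 0 0 0 0 0'
```

```text
time_s: 20.35
eef_pos: [469.3, 45.6, 218.3]
ee_rot: [0.002, 0.0, 1.0, -0.0]
force: [9.4, -0.4, -1.2]
grip_width: 0.264
grip_force: 98.0
```

The pull is growing as expected. The arm's give lets the tip rise slightly, so I'll lower a little while continuing.

```bash
python3 -m inch '0.2 0 0.2 0 0 0;0.3 0 0.2 0 0 0;0.3 0 0.2 0 0 0;0.3 0 0.1 0 0 0;0.3 0 0 0 0 0;0.3 0 0 0 0 0;0.3 0 0 0 0 0;0 0 0 0 0 0;0 0 0 0 0 0;0 0 0 0 0 0'
```

```text
time_s: 21.18
eef_pos: [467.8, 45.6, 217.9]
ee_rot: [0.003, 0.0, 1.0, -0.0]
force: [11.8, -2.0, -1.6]
grip_width: 0.261
grip_force: 98.0
```

```bash
python3 -m inch '0.2 0 0 0 0 0;0.3 0 0 0 0 0;0.3 0 0 0 0 0;0.3 0 0 0 0 0;0.3 0 0 0 0 0;0.3 0 0 0 0 0;0.3 0 0 0 0 0;0 0 0 0 0 0;0 0 0 0 0 0;0 0 0 0 0 0'
```

```text
time_s: 22.02
eef_pos: [465.5, 45.6, 217.7]
ee_rot: [0.002, 0.0, 1.0, -0.0]
force: [9.5, -1.0, -2.1]
grip_width: 0.257
grip_force: 98.0
```

```bash
python3 -m inch '0.2 0 0 0 0 0;0.3 0 0 0 0 0;0.3 0 0 0 0 0;0.3 0 0 0 0 0;0.3 0 0 0 0 0;0.3 0 0 0 0 0;0.3 0 0 0 0 0;0 0 0 0 0 0;0 0 0 0 0 0;0 0 0 0 0 0'
```

```text
time_s: 22.85
eef_pos: [462.6, 45.7, 217.4]
ee_rot: [0.001, -0.0, 1.0, -0.0]
force: [5.0, -0.2, -0.0]
grip_width: 0.263
grip_force: 98.0
```

```bash
python3 -m inch '0.2 0 0 0 0 0;0.3 0 0 0 0 0;0.3 0 0 0 0 0;0.3 0 0 0 0 0;0.3 0 0 0 0 0;0.3 0 0 0 0 0;0.3 0 0 0 0 0;0 0 0 0 0 0;0 0 0 0 0 0;0 0 0 0 0 0'
```

```text
time_s: 23.68
eef_pos: [459.7, 45.9, 217.0]
ee_rot: [-0.0, -0.0, 1.0, 0.0]
force: [-0.6, -0.9, 0.9]
grip_width: 0.254
grip_force: 98.2
```

The ring has snapped off and the force is back to about zero. I'll lift 0.3 mm and slide the ring clear, stopping before the tyre step.

```bash
python3 -m inch '0 0 -0.2 0 0 0;0.4 0 -0.2 0 0 0;0.8 0 0 0 0 0;1.2 0 0 0 0 0;1.5 0 0 0 0 0;1.5 0 0 0 0 0;1.5 0 0 0 0 0;1.5 0 0 0 0 0;1 0 0 0 0 0;0.5 0 0 0 0 0'
python3 -m inch '0.5 0 0 0 0 0;1 0 0 0 0 0;1.5 0 0 0 0 0;1.5 0 0 0 0 0;1.5 0 0 0 0 0;1.5 0 0 0 0 0;1 0 0 0 0 0;0.5 0 0 0 0 0;0.3 0 0 0 0 0;0 0 0 0 0 0'
python3 - <<'E'
from h import *
from rig import ctrl
T=ctrl.capture("top");S=ctrl.capture("scene")
z=lambda c,x,y,w,h:cv2.resize(c["image"][y:y+h,x:x+w,::-1],(400,400),interpolation=cv2.INTER_CUBIC)
pT=proj(T,[615,44,224])[0].astype(int);pS=proj(S,[615,44,224])[0].astype(int);print(pT,pS)
pickle.dump((T,S),open('pics/h4.pkl','wb'))
cv2.imwrite('pics/m4.png',np.hstack([z(T,pT[0]-30,pT[1]-30,60,60),z(S,pS[0]-30,pS[1]-30,60,60)]))
E
```

```text
time_s: 24.52
eef_pos: [449.8, 45.9, 217.5]
ee_rot: [-0.0, -0.0, 1.0, 0.0]
force: [-0.1, 0.5, -0.3]
grip_width: 0.257
grip_force: 98.2
time_s: 25.35
eef_pos: [440.6, 45.8, 217.5]
ee_rot: [-0.0, -0.0, 1.0, 0.0]
force: [0.6, 0.0, 0.0]
grip_width: 0.259
grip_force: 98.2
[219 171] [407 238]
```

View pics/m4.png

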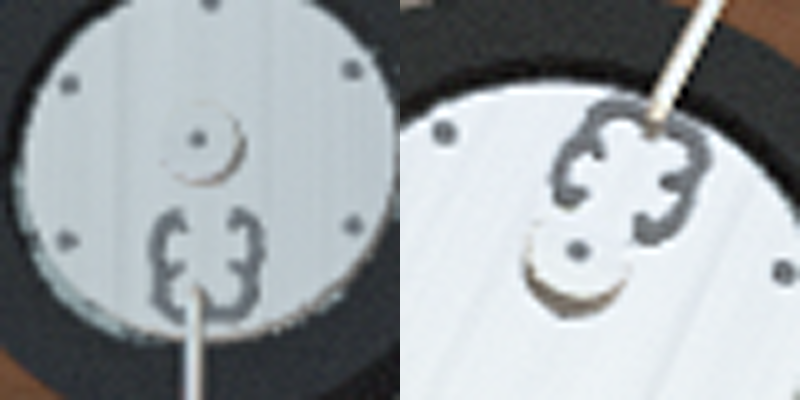

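The ring lies on the cover, bow toward the robot. Leg tips are at (175,212) and (245,212) in the top crop, well clear of the axle at (200,140). I'll lift the hook out and carry the pick back to its place on the mat.

```bash
python3 -m inch '-0.5 0 0 0 0 0;-0.7 0 0 0 0 0;0 0 -0.5 0 0 0;0 0 -1 0 0 0;0 0 -2 0 0 0;0 0 -4 0 0 0;0 0 -8 0 0 0;0 0 -14 0 0 0;0 0 -18 0 0 0;0 0 -15 0 0 0'
python3 -m inch '0 -10 -12 0 0 0;0 -20 -8 0 0 0;0 -30 0 0 0 0;0 -35 0 0 0 0;0 -35 0 0 0 0;0 -35 0 0 0 0;0 -35 0 0 0 0;0 -35 0 0 0 0;0 -35 0 0 0 0;0 -35 0 0 0 0'
python3 -m inch '-1 -30 0 0 0 0;-1 -20 0 0 0 0;-1 -10 0 0 0 0;0 -2.8 0 0 0 0.5;0 0 10 0 0 0.5;0 0 20 0 0 0;0 0 30 0 0 0;0 0 35 0 0 0;0 0 35 0 0 0;0 0 35 0 0 0'
```

```text
time_s: 26.28
eef_pos: [441.9, 45.8, 281.7]
ee_rot: [0.0, -0.0, 1.0, -0.0]
force: [0.5, -0.1, -0.5]
grip_width: 0.264
grip_force: 98.1
time_s: 27.12
eef_pos: [441.6, -260.9, 300.8]
ee_rot: [0.0, -0.0, 1.0, -0.0]
force: [0.4, 0.7, -0.2]
grip_width: 0.264
grip_force: 98.1
time_s: 27.95
eef_pos: [445.3, -321.2, 134.3]
ee_rot: [0.0, 0.052, 0.999, -0.0]
force: [-0.6, -0.1, -1.5]
grip_width: 0.263
grip_force: 98.2
```

```bash
python3 -m inch '0 0 30 0 0 0;0 0 30 0 0 0;0 0 25 0 0 0;0 0 17 0 0 0;0 0 10 0 0 0;0 0 6 0 0 0;0 0 3 0 0 0;0 0 0 0 0 0;0 0 0 0 0 0;0 0 0 0 0 0'
```

```text
time_s: 28.78
eef_pos: [445.4, -322.4, 15.0]
ee_rot: [0.001, 0.052, 0.999, -0.001]
force: [0.8, 0.5, -1.4]
grip_width: 0.261
grip_force: 98.2
```

```bash
python3 -m inch '0 0 2 0 0 0;0 0 2 0 0 0;0 0 2 0 0 0;0 0 1.2 0 0 0;0 0 0.8 0 0 0;0 0 0.5 0 0 0;0 0 0.3 0 0 0;0 0 0 0 0 0;0 0 0 0 0 0;0 0 0 0 0 0'
python3 -m inch '0 0 0.3 0 0 0;0 0 0.3 0 0 0;0 0 0.3 0 0 0;0 0 0.3 0 0 0;0 0 0.2 0 0 0;0 0 0 0 0 0;0 0 0 0 0 0;0 0 0 0 0 0;0 0 0 0 0 0;0 0 0 0 0 0'
```

```text
time_s: 29.62
eef_pos: [445.0, -322.0, 5.2]
ee_rot: [0.0, 0.052, 0.999, -0.0]
force: [-0.3, 0.6, -1.3]
grip_width: 0.257
grip_force: 98.2
time_s: 30.45
eef_pos: [445.0, -322.0, 4.7]
ee_rot: [0.0, 0.052, 0.999, -0.0]
force: [-4.0, 2.2, 10.4]
grip_width: 0.261
grip_force: 99.5
```

The pick is on the mat (contact about 10 N). I'll ease off, open, and retreat straight up.

```bash
python3 -m inch '0 0 -0.4 0 0 0;0 0 -0.4 0 0 0;0 0 0 0 0 0;0 0 0 0 0 0;0 0 0 0 0 0;0 0 0 0 0 0;0 0 0 0 0 0;0 0 0 0 0 0;0 0 0 0 0 0;0 0 0 0 0 0' - 40
python3 -m inch '0 0 0 0 0 0;0 0 0 0 0 0;0 0 0 0 0 0;0 0 0 0 0 0;0 0 0 0 0 0;0 0 0 0 0 0;0 0 0 0 0 0;0 0 0 0 0 0;0 0 0 0 0 0;0 0 0 0 0 0' 0.55
python3 -m inch '0 0 -2 0 0 0;0 0 -4 0 0 0;0 0 -10 0 0 0;0 0 -20 0 0 0;0 0 -30 0 0 0;0 0 -30 0 0 0;0 0 -30 0 0 0;0 0 -30 0 0 0;0 0 -20 0 0 0;0 0 -10 0 0 0'
python3 -m inch '0 0 -4 0 0 0;0 0 0 0 0 0;0 0 0 0 0 0;0 0 0 0 0 0;0 0 0 0 0 0;0 0 0 0 0 0;0 0 0 0 0 0;0 0 0 0 0 0;0 0 0 0 0 0;0 0 0 0 0 0'
python3 - <<'E'
from h import *
from rig import ctrl
c=ctrl.capture("wrist");S=ctrl.capture("scene")
cv2.imwrite('pics/m5.png',np.hstack([cv2.resize(c["image"][80:320,200:440,::-1],(400,400)),cv2.resize(S["image"][140:300,210:450,::-1],(400,267)).__getitem__(slice(None)).copy() if 0 else cv2.resize(S["image"][100:340,220:460,::-1],(400,400))]))
E
```

```text
time_s: 31.28
eef_pos: [445.1, -322.0, 4.7]
ee_rot: [0.0, 0.052, 0.999, -0.0]
force: [-0.7, 1.6, 4.7]
grip_width: 0.256
grip_force: 98.7
time_s: 32.12
eef_pos: [445.0, -322.0, 4.6]
ee_rot: [0.0, 0.052, 0.999, -0.0]
force: [-0.5, 0.0, -0.2]
grip_width: 0.552
grip_force: 0.0
time_s: 32.95
eef_pos: [445.6, -322.5, 194.5]
ee_rot: [0.002, 0.052, 0.999, -0.002]
force: [0.1, 0.1, -0.0]
grip_width: 0.543
grip_force: 0.0
time_s: 33.78
eef_pos: [445.0, -322.0, 194.5]
ee_rot: [-0.0, 0.052, 0.999, 0.0]
force: [-0.1, 0.0, -0.0]
grip_width: 0.549
grip_force: 0.0
```

View pics/m5.png

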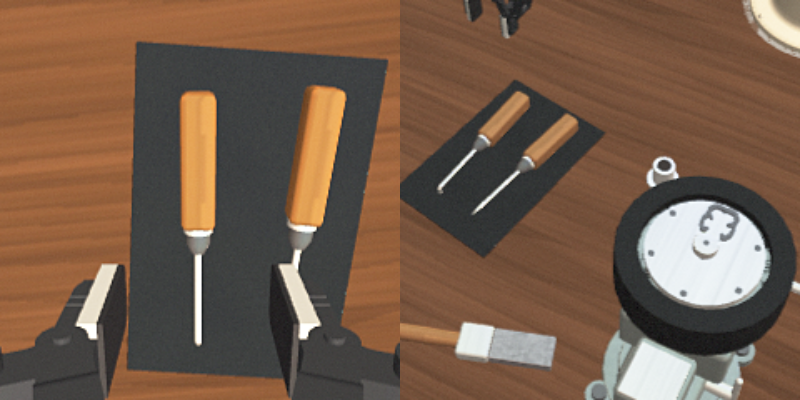

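Both picks lie flat on the mat, the hooked one at (198,160) in the left crop. The ring lies on the cover behind the axle at (718,222) in the right crop, clear of it. Handing in.

```bash
python3 -c "
from rig import ctrl
print(ctrl.finish_job())"
```

```text
the job is handed in; nothing more can be done
None
```

The job is handed in at about 34 s: the ring is out of its groove and lying on the bearing cover clear of the axle, the hooked pick is back on the mat, and the highest pick-force reading was 11.8 N (forces read once per move).

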